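Close the gel pots and hold the caddy up

ROBOT

A 6-joint arm with a two-finger parallel gripper is mounted at the origin on the work surface. World frame = base frame: x ahead of the robot, y to its left, z up, the work surface at z = 0. Lengths are in mm, angles in rad, forces in N, time in s.
With the tool pointing down it reaches from about 350 to 775 mm from the base axis. Payload 7.3 kg.
Tool frame: the origin (TCP) lies midway between the tips of the shut fingers; the grasp point (between the pads) lies 19 mm behind it; x points along the fingers, z is the direction in which the jaws open and shut, and the axes are right-handed (so a half turn about x gives the same grasp; the last joint's range is limited). The gripper opens to 92 mm and grips with 3 to 60 N. Pads are 19 mm wide; open, the fingers measure 130 mm over their backs; the gripper's body (75 mm by 190 mm) begins 47 mm behind the grasp point.
Start: joints at [1.046, 0.342, 1.524, -0, 1.275, -0.146], TCP at [194.135, 487.808, 226.741] pointing down, gripper open.
Joint ranges: [-2.53, 2.53], [-0.77, 2.02], [0.04, 2.7], [-1, 4.14], [0.28, 2.66], [-3.11, 3.11]. Speed limits (rad/s): [2.57, 2.57, 3.14, 3.14, 3.14, 3.14].

INTERFACE

Orientations are given as [roll, pitch, yaw] about the fixed x, y, z axes, in that order (R = Rz(yaw) Ry(pitch) Rx(roll)).
In Python, from plant import monitor, optics, close_job gives the robot as it stands.
- The arm moves only by the tool send_rows, never from a script. Its argument "commands" is a list that holds one entry, the list of rows, each a list of 5 numbers: the shift along the tool's x, y, z in m, then the turn about the tool's x in degrees, then the finger opening in m, from 0 to 0.0918. A call has 1 to 10 rows; each row shifts and turns the pose as measured when the row begins, along the tool's axes as they then stand; what a row does not reach is not made up. A row lasts 1/12 s, in which the tool goes at most 41.7 mm and 7.16 degrees, less where a joint would pass 70% of its speed; a pose out of reach is approached as far as the arm can. A call with a gripper value outside its range is refused whole. The fingers move at their own pace and stop on an object; the grip force is fixed at half the most. Time passes only in rows, so rows that do not move let the fingers close. It gives the time, the measured TCP pose, the force and the opening at its end, in the units of the state.
- monitor.get_obs(): the state, without advancing time (a new reading comes with each control period).
- optics.capture(name): name is "side" or "top" or "wrist"; returns a dict with "color" (384x512x3 uint8, blue, green, red), "camera_matrix" (3x3 intrinsics, pixels), "camera_from_world" (4x4, takes a point from world to camera coordinates); the wrist camera has in their place "T_tool_cam" (4x4, takes a point from camera to tool coordinates, whose origin is the TCP and whose axes are the tool frame's). Camera axes: x right, y down, z forward; pixel columns grow to the right and rows downward; lengths in mm; the calibration is good to about 2 mm. A picture is of the moment at which its call begins: read the wrist's pose just before it. There is no depth.
- close_job(): hands the job in, once; it reports no verdict.
The state is a dict: "time": time; "joint_positions": joint angles; "dq": joint speeds; "tau": joint torques, N m; "tool_pos": TCP position; "tcp_rot": TCP orientation; "contact_force": force on the tool from outside, world axes, zero at the start; "moment": the same for the moment, N m; "grip_width": finger opening in mm.
Only numpy, scipy, OpenCV 4.12 (cv2) and the standard library are available. Lean on these libraries where they do the work, as an engineer would, in place of code of your own. Each camera call takes 0.05 s, during which the arm holds its last target.

TASK

The nail table is about to be wiped: press both popped-up lids of the gel pots in the wooden carry caddy fully home while the caddy stands on the table, then lift the caddy by its handle until its underside is 10 to 15 cm above the table and hold it there level and still. Keep it steady for at least three seconds and finish the program still holding it up in the gripper; do not tip the caddy on the way, and leave the polish bottle and the pump bottle standing where they are.

Things in the scene. Friction and masses are not known exactly. Their poses are not given: they have to be found in the camera images.
- caddy: Plain wooden carry caddy, loose on the table, about 0.5 kg: a tray 190 mm (its x) by 100 mm (its y) with a 22 mm rim, a handle across the middle and an amber glass gel pot with a black lid at each end (four tiny closed pots, 26 mm high, stand fixed between them). Its origin is the centre of its underside; z is up. Balanced about the handle's centre.
- caddy_handle (a point): Centre of the caddy's handle bar, 94 mm above the caddy's underside. The bar is 16 mm thick along the caddy's x, 66 mm long along its y, 20 mm high (84 to 104 mm above the underside), carried by two slim posts (10 by 14 mm) 24 mm either side of its centre. Grip it across its thickness, with the fingers closing along the caddy's x; the gap either side is free above the lids.
- lid_far_top (a point): Centre of the flat top of the black lid on the pot at the caddy's +x end, 62 mm from the handle plane; the lid is 37 mm across and 20 mm high. Its top is 58 mm above the caddy's underside when home, more by the joint value when popped up.
- lid_near_top (a point): The same for the lid on the pot at the caddy's -x end, 62 mm from the handle plane.
- lid_far (a joint): How far the +x lid stands up from home, in m: 0 is fully home, 0.010 the upper stop. It slides straight up and down, is held by friction of about 6 N wherever it is left, and stops hard at home. Starts 5 to 9 mm up.
- lid_near (a joint): The same for the -x lid.
- polish_mid (a point): Bystander: small polish bottle, 28 mm across and 76 mm high, standing loose on the table; point on its axis, half-way up (38 mm).
- pump_mid (a point): Bystander: white pump bottle, 60 mm across and 182 mm high, standing loose on the table; point on its axis 90 mm up.
- swatch_box: Bystander, fixed: grey open box 110 mm (x) by 85 mm (y) with nail swatches standing in it, 66 mm high over all. Origin: centre of its underside. The caddy and this box may stand on either side.
- cure_lamp: Bystander, fixed: white nail-curing lamp, 210 mm (x) by 230 mm (y), 104 mm high, on the robot's left. Origin: centre of its underside.
Mind the look-alikes: they are no part of the job. Of the things like the caddy, leave any that is green; of the rest the smaller one is meant.

How it is judged (in metres and radians):
On the way, in this order (a step that is already met when the one before it is completed fails the run):
1. both lids pressed fully home with the caddy standing on the table (value of joint each of lid_far, lid_near below 0.002 m and height (world z) of caddy below 0.01 m), for 0.2 s.
2. caddy held 8 to 17 cm above the table, level and still, for 2 s (height (world z) of caddy between 0.08 and 0.17 m and angle between caddy's own z axis and vertical below 0.12 rad and linear speed of caddy below 0.03 m/s and angular speed of caddy below 0.2 rad/s and contact force between the fingers and caddy above 2 N), for 2 s.
At the end, for the whole second after the job is handed in: The gripper holds the caddy by its handle with the underside 80 to 170 mm above the table, tilted less than 0.12 rad (7 degrees), slower than 30 mm/s and 0.2 rad/s, resting on nothing else; both lids are within 2 mm of home; polish and pump bottles are within 30 mm of where they stood (all of step 2 and distance between the grasp point and caddy_handle below 0.045 m and contact force between caddy and swatch_box below 0.2 N and contact force between caddy and cure_lamp below 0.2 N and value of joint each of lid_far, lid_near below 0.002 m and distance of each of polish_mid, pump_mid from where it was at the start of the episode below 0.03 m); the arm keeps its last pose, push and grip.
It fails at once if the caddy tipped by more than 0.35 rad (20 degrees) (angle between caddy's own z axis and vertical above 0.35 rad).
It fails at once if the caddy lifted before both lids were home (height (world z) of caddy above 0.02 m and value of joint any of lid_far, lid_near above 0.004 m).
It fails at once if the polish or pump bottle moved by more than 30 mm (distance of any of polish_mid, pump_mid from where it was at the start of the episode above 0.03 m).
It also fails if it takes over 64 s, if anything falls off the work surface, if the arm or the gripper's body presses on something with over 40 N, if the wrist force passes 120 N, or if a joint passes its speed limit or range.

## Working session

There is one attempt and no reset: what is moved stays moved. The work goes in short steps, Python scripts to look and compute and a tool call to move; the robot and the scene stay as the last step left them, time stands still between calls to the robot, and variables do not carry over. Pictures are saved under pics/ and viewed, and the job is handed in when it is done.

Besides the shell and the picture viewer there is one more tool, called after ">>>" as name(argument=value, ...) on one line, values as JSON. send_rows: Moves the arm, as the interface text tells. Its arguments: {"type":"object","properties":{"commands":{"type":"array","items":{"type":"array","items":{"type":"array","items":{"type":"number"}}}}},"required":["commands"]}

```bash
mkdir -p pics; python3 - <<'E'
from plant import monitor, optics
import cv2
s=monitor.get_obs(); print(s)
for n in ("side","top","wrist"):
    c=optics.capture(n); cv2.imwrite(f"pics/{n}0.png",c["color"])
    print(n,c["camera_matrix"].tolist() if hasattr(c["camera_matrix"],'tolist') else c["camera_matrix"])
    k="T_tool_cam" if n=="wrist" else "camera_from_world"
    print(c[k])
E
```

```text
{'time': 0.0, 'joint_positions': array([ 1.04602135e+00,  3.42681112e-01,  1.52500309e+00,  2.02392683e-06,
        1.27539621e+00, -1.46033295e-01]), 'dq': array([ 0.00080402, -0.00103896,  0.00128006, -0.00114388,  0.00031885,
       -0.00064659]), 'tau': array([ 4.57849237e-04, -4.31253970e+01, -2.44219798e+01,  7.17438734e-02,
        5.61410410e-02, -1.37557727e-04]), 'tool_pos': array([193.91185985, 487.44541204, 226.07142011]), 'tcp_rot': array([ 2.99425848,  1.56930857, -2.09687277]), 'contact_force': array([-0.29694997,  0.13063235,  0.17674505]), 'moment': array([0.01716163, 0.0693134 , 0.04063069]), 'grip_width': 91.79213584808923}
side [[440.46405112974566, 0.0, 253.05191449915557], [0.0, 440.46405112974566, 188.76122907198], [0.0, 0.0, 1.0]]
[[ 7.85693475e-01 -6.18412697e-01  1.58587718e-02 -3.55870476e+02]
 [-4.49613227e-01 -5.88466148e-01 -6.71978823e-01  3.81175681e+02]
 [ 4.24892586e-01  5.20839063e-01 -7.40400541e-01  9.91303038e+02]
 [ 0.00000000e+00  0.00000000e+00  0.00000000e+00  1.00000000e+00]]
top [[460.81041433575274, 0.0, 261.4852925332046], [0.0, 460.81041433575274, 195.1294205071384], [0.0, 0.0, 1.0]]
[[-1.48551542e-02 -9.99889036e-01  1.11350849e-03  1.56618840e+02]
 [-9.93591206e-01  1.46367710e-02 -1.12081583e-01  5.69509863e+02]
 [ 1.12052847e-01 -2.77136144e-03 -9.93698384e-01  1.52893378e+03]
 [ 0.00000000e+00  0.00000000e+00  0.00000000e+00  1.00000000e+00]]
wrist [[269.53357753278397, 0.0, 257.14295631693125], [0.0, 269.53357753278397, 193.730254881031], [0.0, 0.0, 1.0]]
[[-2.42163536e-03 -2.68058691e-01  9.63399540e-01 -1.56160115e+02]
 [ 3.59188385e-04 -9.63402536e-01 -2.68058622e-01  7.17929306e+01]
 [ 9.99997003e-01 -3.03098312e-04  2.42929321e-03  3.08103499e-01]
 [ 0.00000000e+00  0.00000000e+00  0.00000000e+00  1.00000000e+00]]
```

View pics/side0.png

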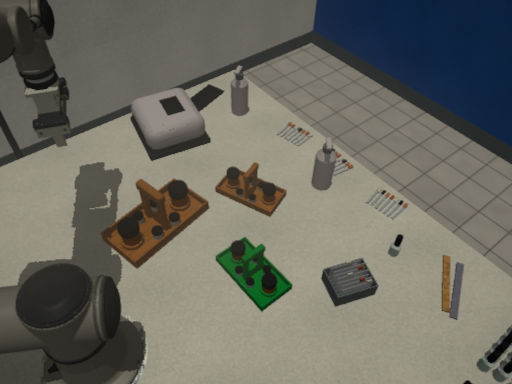

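View pics/top0.png

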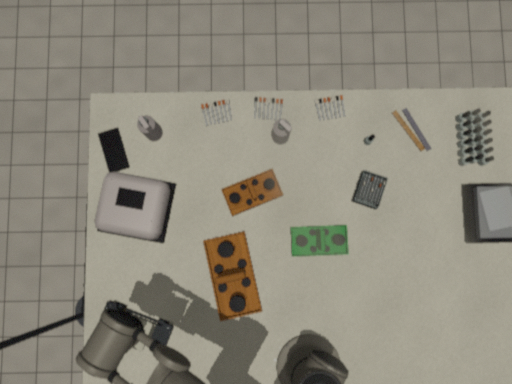

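View pics/wrist0.png

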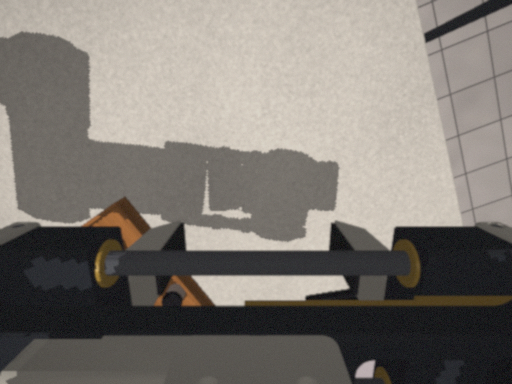

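The top view shows the smaller wooden caddy at about (252,192). The big wooden one is at (232,275), the green one at (320,240), the pump bottles at (283,128) and (148,126), and the polish bottle at (369,139). I'll enlarge the target.

```bash
python3 - <<'E'
import cv2
t=cv2.imread("pics/top0.png"); s=cv2.imread("pics/side0.png")
cv2.imwrite("pics/topc.png",cv2.resize(t[155:230,205:300],None,fx=8,fy=8,interpolation=cv2.INTER_CUBIC))
cv2.imwrite("pics/sidec.png",cv2.resize(s[155:225,205:300],None,fx=8,fy=8,interpolation=cv2.INTER_CUBIC))
E
```

```text
(no output)
```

View pics/topc.png

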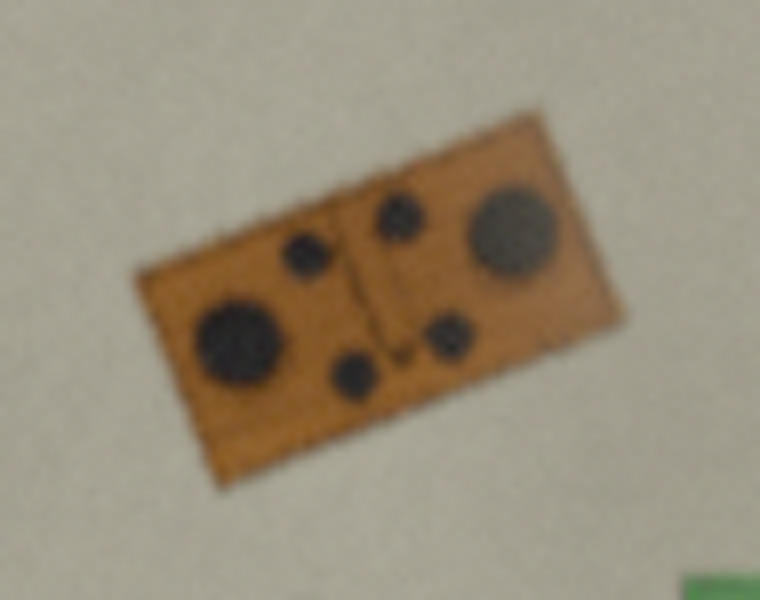

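View pics/sidec.png

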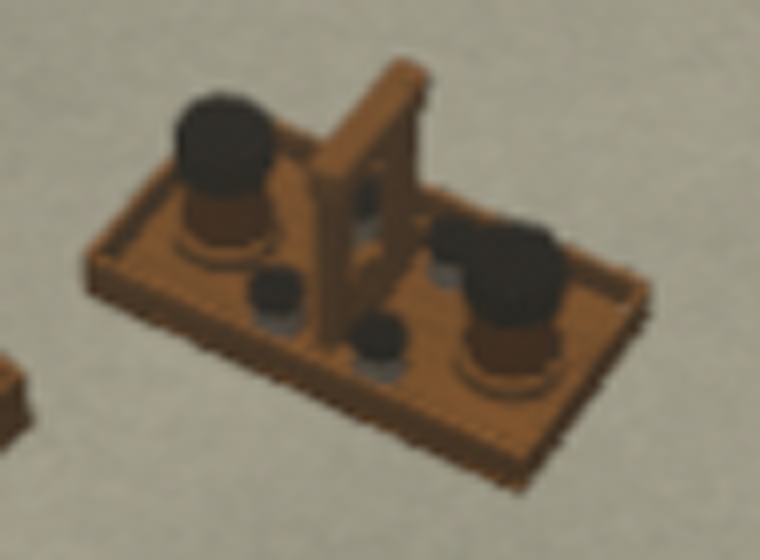

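```bash
cat > h.py <<'E'
import numpy as np, cv2
from plant import monitor, optics
def proj(c,P):
    P=np.atleast_2d(P); M=c["camera_from_world"]; q=P@M[:3,:3].T+M[:3,3]
    p=q@c["camera_matrix"].T; return p[:,:2]/p[:,2:]
def back(c,uv,z):
    M=c["camera_from_world"];R=M[:3,:3];t=M[:3,3]
    o=-R.T@t; d=R.T@np.linalg.inv(c["camera_matrix"])@np.array([uv[0],uv[1],1.])
    return o+d*(z-o[2])/d[2]
def un(U,V,off,f=8): return np.array([(U+.5)/f-.5+off[0],(V+.5)/f-.5+off[1]])
def c2w(p,L):
    c,s=np.cos(p[2]),np.sin(p[2]); L=np.atleast_2d(L)
    return np.c_[p[0]+c*L[:,0]-s*L[:,1],p[1]+s*L[:,0]+c*L[:,1],L[:,2]]
E
cat > fit.py <<'E'
from h import *
from scipy.optimize import least_squares
t=optics.capture("top"); s=optics.capture("side")
T=lambda U,V:un(U,V,(205,155)); 
tc=[T(140,270),T(538,108),T(625,320),T(222,490)]
print("top rim corners",[back(t,u,22).round(1).tolist() for u in tc])
tl=[T(239,342),T(513,232)]
sc=[T(85,258),T(650,285),T(522,455)]
sl=[T(224,142),T(516,268)] # side lid outline approx, not used
C=np.array([back(t,u,22) for u in tc]); ctr=C.mean(0)
e=(C[1]-C[0]+C[2]-C[3])/2; yaw=np.arctan2(e[1],e[0])
print("len",np.linalg.norm(e),np.linalg.norm((C[3]-C[0]+C[2]-C[1])/2),ctr,yaw)
def res(p):
    L=np.array([[-95,50,22],[95,50,22],[95,-50,22],[-95,-50,22]])
    r=(proj(t,c2w(p,L))-tc).ravel()
    r2=(proj(t,c2w(p,[[-62,0,58+7],[62,0,58+7]]))-tl).ravel()
    L3=np.array([[-95,50,22],[95,-50,22],[-95,-50,22]])
    r3=(proj(s,c2w(p,L3[[0,1,2]]))-np.array(sc)).ravel() if SIDE else []
    return np.r_[r,r2,r3]
SIDE=0
f=least_squares(res,[ctr[0],ctr[1],yaw]);print(f.x,np.abs(f.fun).max(),f.fun.round(1))
p=f.x
print(proj(s,c2w(p,[[-95,50,22],[95,50,22],[95,-50,22],[-95,-50,22],[-62,0,65],[62,0,65],[0,33,104],[0,-33,104]]))*1-[205,155])
E
python3 fit.py
```

```text
top rim corners [[598.3, 282.4, 22.0], [665.8, 111.3, 22.0], [573.8, 75.8, 22.0], [503.8, 248.1, 22.0]]
len 184.93819501396413 99.60015618659146 [585.40879876 179.41917835  22.        ] -1.1897718126322956
[585.01567384 179.91031007  -1.19577324] 1.238444064620154 [-1.2  0.5  0.4 -0.2  0.8  0.1 -0.6  0.   0.1 -0.1  0.5 -0.4]
[[27.61967308 11.19893743]
 [81.57129609 34.48711966]
 [65.45033098 56.7388364 ]
 [ 9.86549141 31.36157039]
 [27.82209109 15.16136763]
 [64.43880881 31.09191599]
 [51.78495153  6.65116246]
 [40.04612994 20.69831364]]
```

The fit agrees between both cameras to about 1 px (2 mm): centre (585,180), yaw −1.196. Next I'll work out the tool axes and the clearances.

```bash
cat > st.py <<'E'
from h import *
from scipy.spatial.transform import Rotation as Ro
def st(tgt=None,v=True):
    s=monitor.get_obs(); R=Ro.from_euler("xyz",s["tcp_rot"]).as_matrix()
    print("t",round(s["time"],2),"tcp",s["tool_pos"].round(1),"F",s["contact_force"].round(1),"w",round(s["grip_width"],1))
    print("zaxis yaw",np.arctan2(R[1,2],R[0,2]).round(4),"down",R[:,0].round(4),"y",R[:,1].round(3))
    if tgt is not None: print("shift tool mm",(R.T@(np.array(tgt)-s["tool_pos"])).round(1))
    return s,R
E
python3 - <<'E'
from st import *
s,R=st([585,180,200]); print(R.round(3), s["joint_positions"][5])
t=optics.capture("top")
for n,u,z in (("pump",(283,128),90),("pump base?",(283,133),0),("pump2",(148,126),90),("polish",(369,139),38)): print(n,back(t,u,z).round(0))
E
```

```text
t 0.25 tcp [194.1 487.6 226.4] F [-0.2 -0.9  0.5] w 92.0
zaxis yaw 1.192 down [-3.e-04 -5.e-04 -1.e+00] y [-0.929  0.37   0.   ]
shift tool mm [  26.5 -477.  -141.2]
[[-0.    -0.929  0.37 ]
 [-0.001  0.37   0.929]
 [-1.     0.    -0.001]] -0.1460209604923271
pump [788.  74.  90.]
pump base? [794.  69.   0.]
pump2 [801. 521.  90.]
polish [ 759. -223.   38.]
```

>>> send_rows(commands=[[[0,0,0,-7,0],[0,0,0,-7,0],[0,0,0,-7,0],[0,0,0,-7,0],[0,0,0,-7,0],[0,0,0,-7,0],[0,0,0,-1.2,0],[0,0,0,0,0]]])

```text
time: 0.97
tool_pos: [193.8, 487.3, 225.8]
tcp_rot: [2.2, 1.569, -2.113]
contact_force: [0.3, -0.9, -0.5]
grip_width: 42.9
```

```bash
python3 -c "
from st import *
st([562.3,237.6,200])"
```

```text
t 0.97 tcp [193.8 487.3 225.8] F [ 0.3 -0.9 -0.5] w 42.9
zaxis yaw 1.9704 down [-0.0011 -0.0018 -1.    ] y [-0.921 -0.389  0.002]
shift tool mm [  25.8 -242.4 -373.3]
```

>>> send_rows(commands=[[[0,-0.022,-0.034,0.2,0],[0,-0.022,-0.034,0.2,0],[0,-0.022,-0.034,0.2,0],[0,-0.022,-0.034,0.2,0],[0,-0.022,-0.034,0.2,0],[0,-0.022,-0.034,0.2,0],[0,-0.022,-0.034,0,0],[0,-0.022,-0.034,0,0],[0,-0.022,-0.034,0,0],[0,0,0,0,0]]])

```text
time: 1.8
tool_pos: [500.7, 272.0, 224.8]
tcp_rot: [-2.19, 1.571, -0.244]
contact_force: [-1.4, -0.5, -0.4]
grip_width: 0.3
```

```bash
python3 -c "
from st import *
st([562.3,237.6,200])"
```

```text
t 1.8 tcp [500.7 272.  224.8] F [-1.4 -0.5 -0.4] w 0.3
zaxis yaw 1.9456 down [ 3.e-04 -1.e-04 -1.e+00] y [-0.931 -0.366 -0.   ]
shift tool mm [ 24.8 -44.8 -54.5]
```

>>> send_rows(commands=[[[0.0,-0.022,-0.027,0,0],[0,-0.022,-0.027,0,0],[0.03,0,0,0,0],[0.03,0,0,0,0],[0.03,0,0,0,0],[0,0,0,0,0],[0,0,0,0,0]]])

```text
time: 2.38
tool_pos: [566.9, 234.2, 132.7]
tcp_rot: [-1.496, 1.567, 0.434]
contact_force: [0.8, 0.5, 1.1]
grip_width: 0.5
```

```bash
python3 - <<'E'
from st import *
st([562.3,237.6,110])
s=optics.capture("side")["color"];w=optics.capture("wrist")["color"]
a=cv2.resize(s[130:230,190:310],(480,400),interpolation=cv2.INTER_CUBIC)
cv2.imwrite("pics/a1.png",a);cv2.imwrite("pics/w1.png",w)
E
```

```text
t 2.38 tcp [566.9 234.2 132.7] F [0.8 0.5 1.1] w 0.5
zaxis yaw 1.9307 down [ 0.0036  0.0017 -1.    ] y [-0.936 -0.352 -0.004]
shift tool mm [22.7  3.2  4.8]
```

View pics/a1.png

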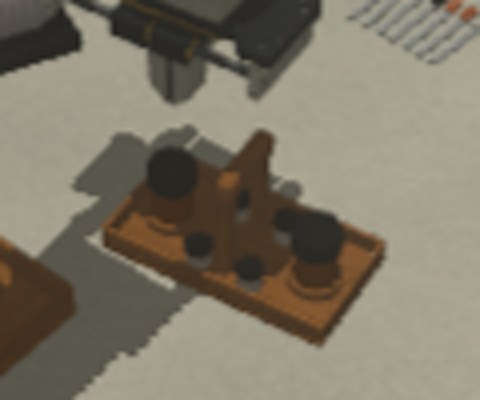

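View pics/w1.png

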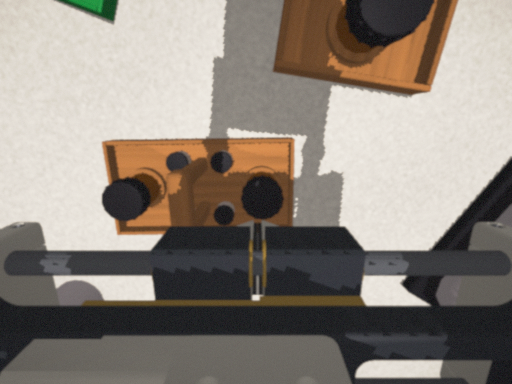

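The wrist view shows the tray edges parallel to the image. The near lid is at about (262,197) and the far lid at (126,199). I'll check these against the fit.

```bash
cat >> st.py <<'E'
def wback(c,s,R,uv,z):
    X=c["T_tool_cam"]; Rw=R@X[:3,:3]; o=s["tool_pos"]+R@X[:3,3]
    d=Rw@np.linalg.inv(c["camera_matrix"])@np.array([uv[0],uv[1],1.]); return o+d*(z-o[2])/d[2]
E
python3 - <<'E'
from st import *
s,R=st([562.3,237.6,110])
c=optics.capture("wrist")
for u,z in (((262,197),65),((126,199),65),((104,141),22),((294,138),22)): print(u,wback(c,s,R,u,z).round(1))
print(c2w([585,180,-1.196],[[-62,0,65],[62,0,65],[95,-50,22],[-95,-50,22]]).round(1))
E
```

```text
t 2.48 tcp [567.  234.4 133.5] F [ 0.1  0.4 -0.6] w 0.5
zaxis yaw 1.9315 down [ 0.0048  0.002  -1.    ] y [-0.936 -0.353 -0.005]
shift tool mm [23.5  3.4  4.6]
(262, 197) [560.2 236.9  65. ]
(126, 199) [603.7 126.9  65. ]
(104, 141) [573.1  77.5  22. ]
(294, 138) [504.9 249.9  22. ]
[[562.3 237.7  65. ]
 [607.7 122.3  65. ]
 [573.2  73.3  22. ]
 [503.7 250.1  22. ]]
```

>>> send_rows(commands=[[[0.0,0.004,0.004,-0.8,0],[0.03,0,0,0,0],[0.022,0,0,0,0],[0,0,0,0,0],[0,0,0,0,0]]])

```text
time: 2.95
tool_pos: [566.2, 240.8, 91.6]
tcp_rot: [-1.634, 1.546, 0.317]
contact_force: [-0.1, -0.7, 0.5]
grip_width: 0.7
```

```bash
python3 - <<'E'
from st import *
st([562.0,237.4,75])
s=optics.capture("side")["color"]
cv2.imwrite("pics/a2.png",cv2.resize(s[130:230,190:310],(600,500),interpolation=cv2.INTER_CUBIC))
E
```

```text
t 2.95 tcp [566.2 240.8  91.6] F [-0.1 -0.7  0.5] w 0.7
zaxis yaw 1.9506 down [ 0.0236  0.0077 -0.9997] y [-0.928 -0.371 -0.025]
shift tool mm [16.4  5.6 -1.5]
```

View pics/a2.png

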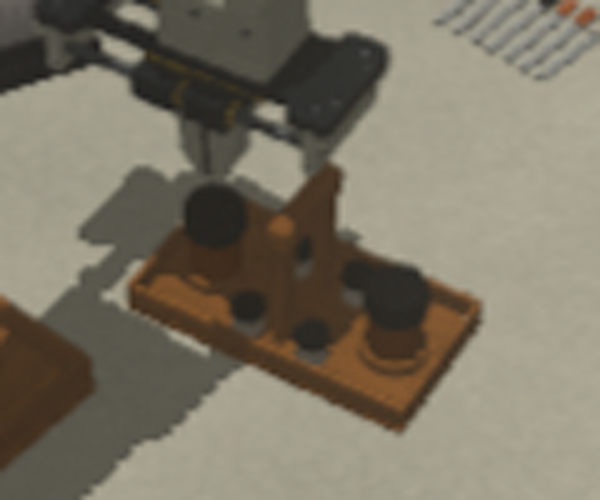

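Tilt drifts a little with fast moves, so I'll use smaller steps from here.

>>> send_rows(commands=[[[0.005,0.003,0,0,0],[0.005,0.002,-0.001,0,0],[0.005,0,0,0,0],[0,0,0,0,0]]])

```text
time: 3.33
tool_pos: [564.0, 238.9, 80.6]
tcp_rot: [-1.642, 1.538, 0.31]
contact_force: [-0.7, 0.4, 0.4]
grip_width: 0.4
```

```bash
python3 - <<'E'
from st import *
s,R=st([562.0,237.4,70]); print(s["dq"].round(4))
s,R=st()
E
```

```text
t 3.33 tcp [564.  238.9  80.6] F [-0.7  0.4  0.4] w 0.4
zaxis yaw 1.9514 down [ 0.0314  0.01   -0.9995] y [-0.928 -0.371 -0.033]
shift tool mm [10.5  2.8 -0.6]
[-0.001  -0.0215 -0.0069  0.0007  0.0077 -0.0018]
t 3.33 tcp [564.  238.9  80.6] F [-0.7  0.4  0.4] w 0.4
zaxis yaw 1.9514 down [ 0.0314  0.01   -0.9995] y [-0.928 -0.371 -0.033]
```

>>> send_rows(commands=[[[0.004,0.002,0,0,0],[0.004,0.001,0,0,0],[0.004,0,0,0,0],[0.002,0,0,0,0],[0.002,0,0,0,0]]])

```text
time: 3.75
tool_pos: [562.0, 237.8, 63.9]
tcp_rot: [-1.644, 1.536, 0.307]
contact_force: [-1.1, 0.3, 5.7]
grip_width: 0.2
```

```bash
python3 - <<'E'
from st import *
s,R=st([562.0,237.4,58]); print(s["dq"].round(4))
E
```

```text
t 3.75 tcp [562.  237.8  63.9] F [-1.1  0.3  5.7] w 0.2
zaxis yaw 1.9511 down [ 0.0328  0.0104 -0.9994] y [-0.928 -0.371 -0.034]
shift tool mm [ 5.9  0.4 -0.3]
[ 0.      0.0314  0.0157  0.0015 -0.0526 -0.0004]
```

Contact: 5.7 N at z = 63.9. I'll press on in small steps.

>>> send_rows(commands=[[[0.003,0,0,0,0],[0.003,0,0,0,0],[0.003,0,0,0,0]]])

```text
time: 4.0
tool_pos: [562.3, 237.9, 57.9]
tcp_rot: [-1.651, 1.536, 0.301]
contact_force: [-12.5, -3.6, 39.3]
grip_width: 0.5
```

>>> send_rows(commands=[[[0.003,0,0,0,0],[0.003,0,0,0,0]]])

```text
time: 4.17
tool_pos: [562.2, 237.8, 58.0]
tcp_rot: [-1.666, 1.535, 0.286]
contact_force: [-9.5, -3.2, 22.1]
grip_width: 0.5
```

Hard stop at z = 58.0 with up to 39 N, which matches the home height of 58 mm. Retreating straight up.

>>> send_rows(commands=[[[-0.005,0,0,0,0],[-0.01,0,0,0,0],[-0.01,0,0,0,0],[-0.012,0,0,0,0],[-0.012,0,0,0,0],[-0.012,0,0,0,0],[-0.012,0,0,0,0],[-0.01,0,0,0,0],[0,0,0,0,0],[0,0,0,0,0]]])

```text
time: 5.0
tool_pos: [560.2, 237.3, 149.3]
tcp_rot: [-1.667, 1.531, 0.285]
contact_force: [1.3, 0.3, -0.5]
grip_width: 0.2
```

```bash
python3 - <<'E'
from st import *
s,R=st([607,123,125]); print(s["dq"].round(4))
t=optics.capture("side")["color"]
cv2.imwrite("pics/a3.png",cv2.resize(t[130:230,190:310],(600,500),interpolation=cv2.INTER_CUBIC))
E
```

```text
t 5.0 tcp [560.2 237.3 149.3] F [ 1.3  0.3 -0.5] w 0.2
zaxis yaw 1.952 down [ 0.038   0.0111 -0.9992] y [-0.927 -0.372 -0.039]
shift tool mm [  24.8    0.  -123.4]
[ 0.0019 -0.017  -0.0173 -0.0017  0.0108 -0.0005]
```

View pics/a3.png

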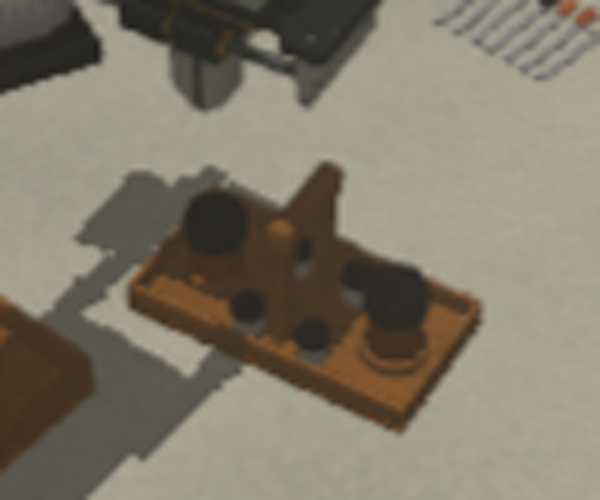

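>>> send_rows(commands=[[[0,0,-0.02,0,0],[0,0,-0.025,0,0],[0,0,-0.025,0,0],[0,0,-0.025,0,0],[0,0,-0.02,0,0],[0,0,0,0,0]]])

```text
time: 5.55
tool_pos: [602.2, 128.0, 144.4]
tcp_rot: [-1.621, 1.538, 0.336]
contact_force: [-0.8, 0.8, 0.5]
grip_width: 0.5
```

```bash
python3 - <<'E'
from st import *
s,R=st([607,123,75]); print(s["dq"].round(4))
c=optics.capture("wrist"); cv2.imwrite("pics/w4.png",c["color"])
E
```

```text
t 5.55 tcp [602.2 128.  144.4] F [-0.8  0.8  0.5] w 0.5
zaxis yaw 1.9568 down [ 0.0305  0.0106 -0.9995] y [-0.926 -0.376 -0.032]
shift tool mm [69.5 -0.4 -6.3]
[ 0.0228  0.0079  0.0256  0.0255 -0.0014  0.0283]
```

View pics/w4.png

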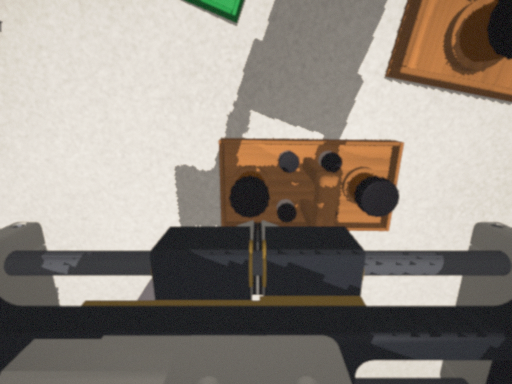

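```bash
python3 - <<'E'
from st import *
s,R=st([606.5,123.5,75])
c=optics.capture("wrist")
for u,z in (((250,196),65),((376,196),58)): print(u,wback(c,s,R,u,z).round(1))
E
```

```text
t 5.6 tcp [601.4 129.5 144.2] F [-0.1  0.3 -0.5] w -0.0
zaxis yaw 1.957 down [ 0.0295  0.0115 -0.9995] y [-0.926 -0.376 -0.032]
shift tool mm [69.2 -0.3 -7.4]
(250, 196) [602.5 123.4  65. ]
(376, 196) [560.3 233.3  58. ]
```

>>> send_rows(commands=[[[0,0.001,-0.007,0.6,0],[0.015,0,0,0,0],[0.02,0,0,0,0],[0.015,0,0,0,0],[0.005,0,0,0,0],[0,0,0,0,0]]])

```text
time: 6.15
tool_pos: [602.6, 129.3, 87.4]
tcp_rot: [-1.521, 1.539, 0.43]
contact_force: [1.0, 0.1, -0.2]
grip_width: 0.1
```

```bash
python3 - <<'E'
from st import *
s,R=st([605.5,123,70]); print(s["dq"].round(4))
E
```

```text
t 6.15 tcp [602.6 129.3  87.4] F [ 1.   0.1 -0.2] w 0.1
zaxis yaw 1.9509 down [ 0.0292  0.0134 -0.9995] y [-0.928 -0.371 -0.032]
shift tool mm [17.4  0.2 -7. ]
[0.0145 0.0051 0.0078 0.0032 0.0054 0.0034]
```

>>> send_rows(commands=[[[0,0,-0.006,0,0],[0,0,-0.004,0,0],[0.005,0,0,0,0],[0.005,0,0,0,0],[0.003,0,0,0,0]]])

```text
time: 6.57
tool_pos: [608.7, 120.5, 77.0]
tcp_rot: [-1.571, 1.534, 0.382]
contact_force: [0.4, -1.4, -0.2]
grip_width: 0.3
```

```bash
python3 - <<'E'
from st import *
s,R=st([605.5,123,70]); print(s["dq"].round(4))
E
```

```text
t 6.57 tcp [608.7 120.5  77. ] F [ 0.4 -1.4 -0.2] w 0.3
zaxis yaw 1.9524 down [ 0.0345  0.0139 -0.9993] y [-0.927 -0.372 -0.037]
shift tool mm [6.9 2.3 3.5]
[-0.0019  0.0397  0.0264  0.0027 -0.0763 -0.0006]
```

>>> send_rows(commands=[[[0.002,0.001,0.002,0,0],[0.004,0.001,0,0,0],[0.004,0,0,0,0],[0.003,0,0,0,0]]])

```text
time: 6.9
tool_pos: [606.5, 121.9, 63.2]
tcp_rot: [-1.576, 1.533, 0.376]
contact_force: [-1.3, -1.0, 6.3]
grip_width: 0.6
```

>>> send_rows(commands=[[[0.003,0,0,0,0],[0.003,0,0,0,0]]])

```text
time: 7.07
tool_pos: [606.6, 122.0, 58.0]
tcp_rot: [-1.588, 1.533, 0.365]
contact_force: [-8.8, -1.6, 33.1]
grip_width: 0.3
```

>>> send_rows(commands=[[[0.003,0,0,0,0],[0.003,0,0,0,0]]])

```text
time: 7.23
tool_pos: [606.7, 122.0, 58.0]
tcp_rot: [-1.614, 1.531, 0.34]
contact_force: [-10.4, -2.4, 25.7]
grip_width: 0.1
```

The far lid is at its hard stop too (z = 58.0). Retreating, then opening above the handle.

>>> send_rows(commands=[[[-0.005,0,0,0,0],[-0.01,0,0,0,0],[-0.012,0,0,0,0],[-0.012,0,0,0,0],[-0.012,0,0,0,0],[-0.012,0,0,0,0],[-0.012,0,0,0,0.06],[0,0,0.015,0,0.06],[0,0,0.02,0,0.06],[0,0,0,0,0.06]]])

```text
time: 8.07
tool_pos: [590.5, 155.2, 138.7]
tcp_rot: [-1.61, 1.529, 0.34]
contact_force: [0.3, 0.3, 0.2]
grip_width: 22.5
```

>>> send_rows(commands=[[[0,0,0,0,0.06],[0,0,0,0,0.06],[0,0,0,0,0.06]]])

```text
time: 8.32
tool_pos: [589.4, 156.8, 137.4]
tcp_rot: [-1.604, 1.53, 0.349]
contact_force: [0.4, -0.1, -0.3]
grip_width: 42.4
```

```bash
python3 - <<'E'
from st import *
s,R=st([585,180,130]); print(s["dq"].round(4))
c=optics.capture("wrist"); cv2.imwrite("pics/w5.png",c["color"])
t=optics.capture("top")["color"];v=optics.capture("side")["color"]
a=cv2.resize(t[155:230,205:300],None,fx=5,fy=5,interpolation=cv2.INTER_CUBIC)
b=cv2.resize(v[145:220,205:300],None,fx=5,fy=5,interpolation=cv2.INTER_CUBIC)
cv2.imwrite("pics/tb5.png",np.vstack([a,b])[:750])
cv2.imwrite("pics/b5.png",cv2.resize(v[130:230,190:310],(600,500),interpolation=cv2.INTER_CUBIC))
E
```

```text
t 8.32 tcp [589.4 156.8 137.4] F [ 0.4 -0.1 -0.3] w 42.4
zaxis yaw 1.9535 down [ 0.0379  0.0138 -0.9992] y [-0.927 -0.373 -0.04 ]
shift tool mm [ 7.6 -4.3 23.2]
[ 0.0029  0.0054  0.0045 -0.0003 -0.0032 -0.0004]
```

View pics/b5.png

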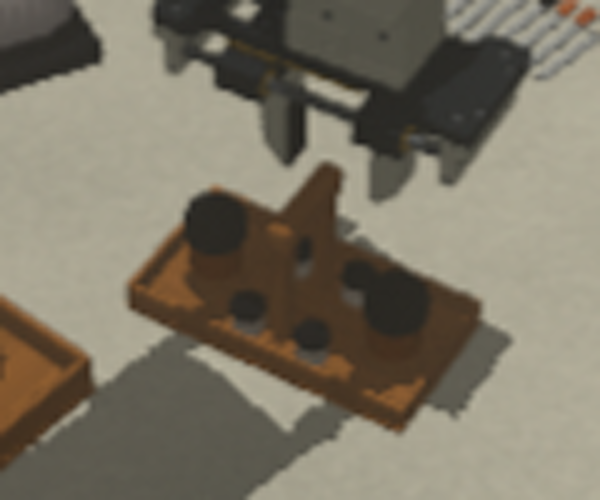

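View pics/w5.png

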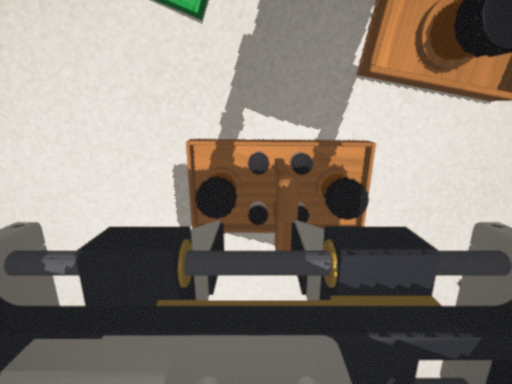

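```bash
python3 - <<'E'
from st import *
s,R=st([585.5,180,130])
c=optics.capture("wrist")
A=wback(c,s,R,(216,197),58);B=wback(c,s,R,(346,197),58);print(A.round(1),B.round(1),((A+B)/2).round(1))
h=wback(c,s,R,(287,200),104); print(h.round(1), (R.T@(h-s["tool_pos"])).round(1))
for u in ((188,141),(375,142)): print(wback(c,s,R,u,22).round(1))
cv2.imwrite("pics/w5c.png",cv2.resize(c["color"][130:260,170:390],None,fx=3.5,fy=3.5,interpolation=cv2.INTER_CUBIC))
E
```

```text
t 8.47 tcp [589.6 156.4 137.5] F [0.7 0.5 0.4] w 54.4
zaxis yaw 1.9528 down [ 0.038   0.0138 -0.9992] y [-0.927 -0.373 -0.04 ]
shift tool mm [ 7.7 -4.7 23.4]
[604.  122.2  58. ] [559.8 232.1  58. ] [581.9 177.1  58. ]
[569.6 172.3 104. ] [32.9 14.  22.3]
[572.6  76.6  22. ]
[504.8 248.   22. ]
```

View pics/w5c.png

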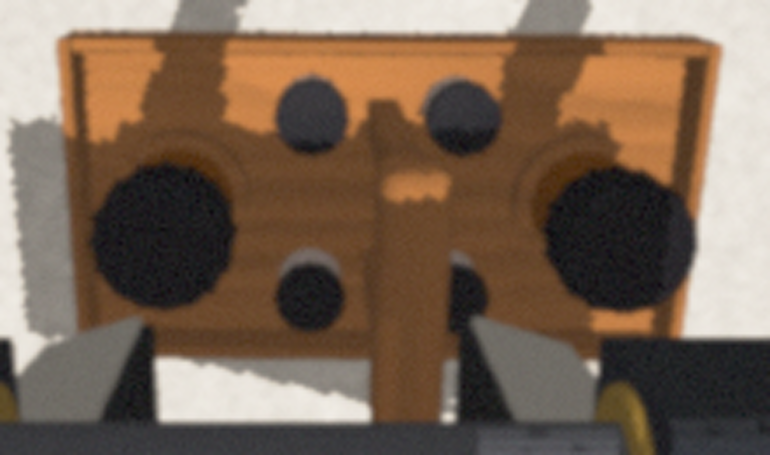

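View pics/tb5.png

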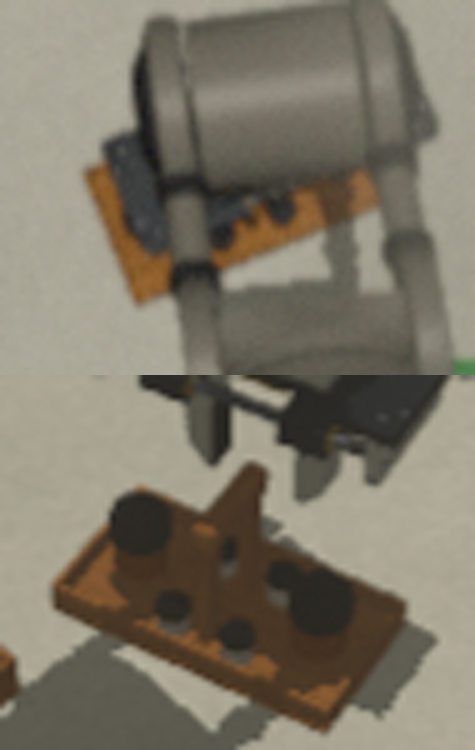

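>>> send_rows(commands=[[[0,-0.002,0.012,0,0.07],[0,-0.002,0.011,0,0.07],[0,0,0.004,0,0.07],[0,0,0,0,0.07],[0,0,0,0,0.07]]])

```text
time: 8.93
tool_pos: [582.8, 185.5, 137.4]
tcp_rot: [-1.597, 1.53, 0.354]
contact_force: [-0.1, 0.0, 0.5]
grip_width: 69.8
```

```bash
python3 - <<'E'
from st import *
s,R=st([585,179.5,75])
c=optics.capture("wrist")
w=c["color"]; cv2.imwrite("pics/w6c.png",cv2.resize(w[130:260,170:390],None,fx=3.5,fy=3.5,interpolation=cv2.INTER_CUBIC))
v=optics.capture("side")["color"]
cv2.imwrite("pics/b6.png",cv2.resize(v[130:230,190:310],(600,500),interpolation=cv2.INTER_CUBIC))
E
```

```text
t 8.93 tcp [582.8 185.5 137.4] F [-0.1  0.   0.5] w 69.8
zaxis yaw 1.9516 down [ 0.0379  0.014  -0.9992] y [-0.928 -0.371 -0.04 ]
shift tool mm [62.4  2.7 -6.4]
```

View pics/w6c.png

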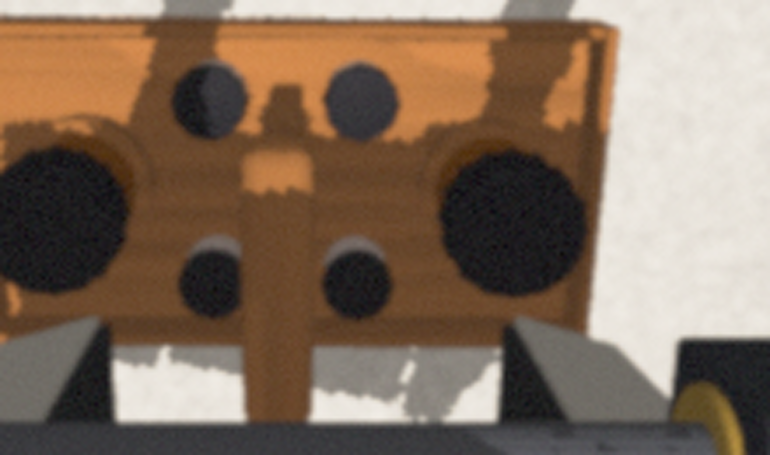

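View pics/b6.png

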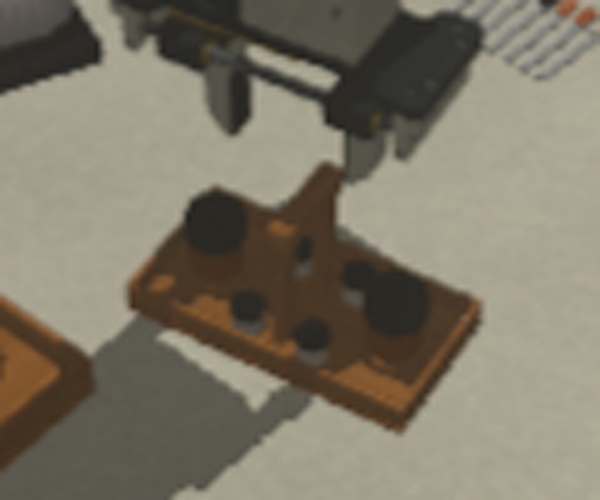

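>>> send_rows(commands=[[[0,0.002,-0.004,0,0.07],[0,0.001,-0.003,0,0.07],[0.01,0,0,0,0.07],[0.01,0,0,0,0.07],[0.008,0,0,0,0.07],[0,0,0,0,0.07]]])

```text
time: 9.53
tool_pos: [584.1, 175.6, 106.6]
tcp_rot: [-1.609, 1.53, 0.34]
contact_force: [-0.4, -0.3, -0.4]
grip_width: 70.1
```

```bash
python3 - <<'E'
from st import *
s,R=st([585,179.5,75]); print(s["dq"].round(3))
E
```

```text
t 9.53 tcp [584.1 175.6 106.6] F [-0.4 -0.3 -0.4] w 70.1
zaxis yaw 1.9493 down [ 0.0383  0.0136 -0.9992] y [-0.928 -0.369 -0.041]
shift tool mm [31.6 -1.   3.4]
[-0.005  0.    -0.003 -0.     0.003 -0.002]
```

>>> send_rows(commands=[[[0.003,0,0.002,0,0.07],[0.009,0,0.001,0,0.07],[0.009,0,0,0,0.07],[0.008,0,0,0,0.07],[0,0,0,0,0.07]]])

```text
time: 9.95
tool_pos: [583.4, 179.1, 73.2]
tcp_rot: [-1.597, 1.532, 0.352]
contact_force: [-0.3, -0.0, -0.2]
grip_width: 70.1
```

```bash
python3 - <<'E'
from st import *
s,R=st([585,179.5,75]); print(s["dq"].round(3))
v=optics.capture("side")["color"]
cv2.imwrite("pics/b7.png",cv2.resize(v[130:230,190:310],(600,500),interpolation=cv2.INTER_CUBIC))
c=optics.capture("wrist"); cv2.imwrite("pics/w7.png",c["color"])
E
```

```text
t 9.95 tcp [583.4 179.1  73.2] F [-0.3 -0.  -0.2] w 70.1
zaxis yaw 1.9493 down [ 0.0362  0.0133 -0.9993] y [-0.929 -0.369 -0.039]
shift tool mm [-1.8 -1.7 -0.2]
[ 0.004 -0.004 -0.006  0.001  0.007  0.001]
```

View pics/b7.png

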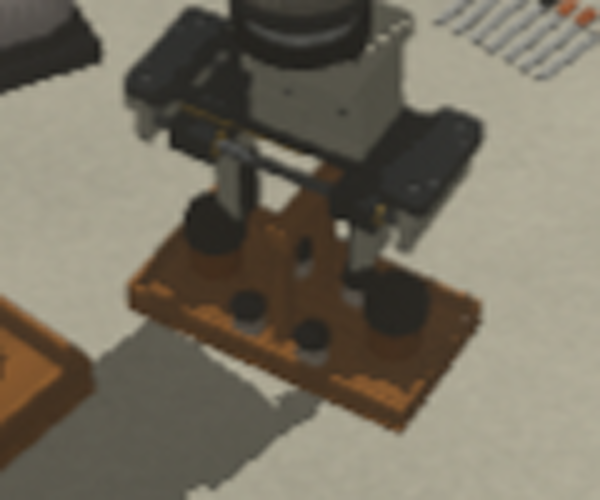

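View pics/w7.png

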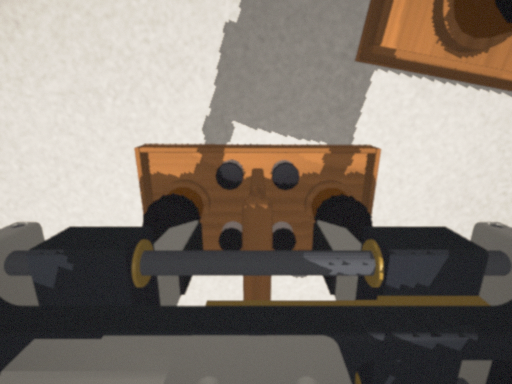

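The fingers straddle the bar and are centred (bar at col 258, finger midpoint 258). Closing.

>>> send_rows(commands=[[[0,0,0,0,0],[0,0,0,0,0],[0,0,0,0,0],[0,0,0,0,0],[0,0,0,0,0],[0,0,0,0,0],[0,0,0,0,0],[0,0,0,0,0],[0,0,0,0,0],[0,0,0,0,0]]])

```text
time: 10.88
tool_pos: [585.7, 179.5, 77.3]
tcp_rot: [-1.62, 1.526, 0.329]
contact_force: [0.5, 0.6, -0.8]
grip_width: 16.0
```

```bash
python3 - <<'E'
from st import *
s,R=st([585,179.5,75]); print(s["dq"].round(3), s["moment"].round(2))
E
```

```text
t 10.88 tcp [585.7 179.5  77.3] F [ 0.5  0.6 -0.8] w 16.0
zaxis yaw 1.9491 down [ 0.0428  0.0146 -0.999 ] y [-0.928 -0.369 -0.045]
shift tool mm [2.2 0.8 0.3]
[ 0.    -0.    -0.001  0.003  0.001 -0.001] [ 0.05  0.04 -0.03]
```

Gripped (opening 16.0 mm, the bar's thickness). Lifting gently.

>>> send_rows(commands=[[[-0.003,0,0,0,0],[-0.006,0,0,0,0],[-0.008,0,0,0,0],[-0.008,0,0,0,0]]])

```text
time: 11.22
tool_pos: [581.5, 178.5, 99.7]
tcp_rot: [-1.58, 1.535, 0.369]
contact_force: [0.5, -0.4, -4.6]
grip_width: 15.7
```

```bash
python3 - <<'E'
from st import *
s,R=st(); print(s["dq"].round(3), s["moment"].round(2))
E
```

```text
t 11.22 tcp [581.5 178.5  99.7] F [ 0.5 -0.4 -4.6] w 15.7
zaxis yaw 1.9491 down [ 0.0331  0.0128 -0.9994] y [-0.929 -0.369 -0.035]
[-0.003 -0.123 -0.083 -0.003  0.224 -0.001] [0.03 0.08 0.  ]
```

The 4.6 N load (about 0.47 kg) shows the caddy is in the air. Carrying on up.

>>> send_rows(commands=[[[-0.01,0,0,0,0],[-0.01,0,0,0,0],[-0.01,0,0,0,0],[-0.01,0,0,0,0],[-0.01,0,0,0,0],[-0.01,0,0,0,0],[-0.01,0,0,0,0],[-0.006,0,0,0,0],[-0.003,0,0,0,0],[0,0,0,0,0]]])

```text
time: 12.05
tool_pos: [579.5, 177.6, 192.0]
tcp_rot: [-1.613, 1.529, 0.336]
contact_force: [0.1, 0.2, -4.6]
grip_width: 15.8
```

>>> send_rows(commands=[[[0,0,0,0,0],[0,0,0,0,0],[0,0,0,0,0],[0,0,0,0,0],[0,0,0,0,0]]])

```text
time: 12.47
tool_pos: [578.4, 177.4, 189.8]
tcp_rot: [-1.594, 1.533, 0.355]
contact_force: [-0.1, -0.2, -5.2]
grip_width: 16.2
```

```bash
python3 - <<'E'
from st import *
s,R=st(); print(s["dq"].round(3), s["moment"].round(2))
v=optics.capture("side")["color"]
cv2.imwrite("pics/b8.png",cv2.resize(v[90:230,190:340],(600,560),interpolation=cv2.INTER_CUBIC))
E
```

```text
t 12.47 tcp [578.4 177.4 189.8] F [-0.1 -0.2 -5.2] w 16.2
zaxis yaw 1.9492 down [ 0.0355  0.0132 -0.9993] y [-0.929 -0.369 -0.038]
[ 0.     0.009  0.006  0.001 -0.001  0.001] [0.08 0.02 0.04]
```

View pics/b8.png

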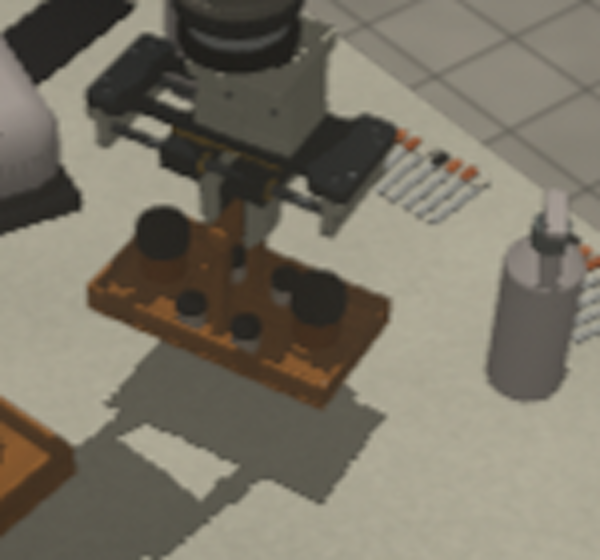

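Caddy aloft, about 113 mm up and level. Now the hold, watching for drift.

>>> send_rows(commands=[[[0,0,0,0,0],[0,0,0,0,0],[0,0,0,0,0],[0,0,0,0,0],[0,0,0,0,0],[0,0,0,0,0],[0,0,0,0,0],[0,0,0,0,0],[0,0,0,0,0],[0,0,0,0,0]]])

```text
time: 13.35
tool_pos: [578.2, 177.3, 189.1]
tcp_rot: [-1.588, 1.534, 0.361]
contact_force: [0.1, 0.3, -5.1]
grip_width: 16.0
```

>>> send_rows(commands=[[[0,0,0,0,0],[0,0,0,0,0],[0,0,0,0,0],[0,0,0,0,0],[0,0,0,0,0],[0,0,0,0,0],[0,0,0,0,0],[0,0,0,0,0],[0,0,0,0,0],[0,0,0,0,0]]])

```text
time: 14.18
tool_pos: [578.3, 177.3, 189.2]
tcp_rot: [-1.589, 1.534, 0.36]
contact_force: [-0.2, 0.7, -5.4]
grip_width: 15.9
```

Steady. I'll hold longer, then check.

>>> send_rows(commands=[[[0,0,0,0,0],[0,0,0,0,0],[0,0,0,0,0],[0,0,0,0,0],[0,0,0,0,0],[0,0,0,0,0],[0,0,0,0,0],[0,0,0,0,0],[0,0,0,0,0],[0,0,0,0,0]]])

```text
time: 15.02
tool_pos: [578.3, 177.3, 189.1]
tcp_rot: [-1.589, 1.534, 0.36]
contact_force: [-0.4, -0.1, -4.3]
grip_width: 15.9
```

>>> send_rows(commands=[[[0,0,0,0,0],[0,0,0,0,0],[0,0,0,0,0],[0,0,0,0,0],[0,0,0,0,0],[0,0,0,0,0],[0,0,0,0,0],[0,0,0,0,0],[0,0,0,0,0],[0,0,0,0,0]]])

```text
time: 15.85
tool_pos: [578.3, 177.4, 189.2]
tcp_rot: [-1.589, 1.534, 0.36]
contact_force: [-0.2, -0.2, -5.1]
grip_width: 15.9
```

>>> send_rows(commands=[[[0,0,0,0,0],[0,0,0,0,0],[0,0,0,0,0],[0,0,0,0,0],[0,0,0,0,0],[0,0,0,0,0],[0,0,0,0,0],[0,0,0,0,0],[0,0,0,0,0],[0,0,0,0,0]]])

```text
time: 16.68
tool_pos: [578.3, 177.3, 189.2]
tcp_rot: [-1.589, 1.534, 0.36]
contact_force: [-0.3, 0.1, -3.6]
grip_width: 15.7
```

```bash
python3 - <<'E'
from st import *
s,R=st(); print(s["dq"].round(3), s["moment"].round(2))
v=optics.capture("side"); t=optics.capture("top")
cv2.imwrite("pics/b9.png",v["color"])
cv2.imwrite("pics/b9c.png",cv2.resize(v["color"][130:215,190:300],None,fx=7,fy=7,interpolation=cv2.INTER_CUBIC))
cv2.imwrite("pics/t9.png",t["color"])
p=[578.3-.7,177.3,-1.196]; h=112
L=np.array([[-95,50,22],[95,50,22],[95,-50,22],[-95,-50,22],[-62,0,58],[62,0,58],[0,-33,104]])+[0,0,h]
print(((proj(v,c2w(p,L))-[190,130]+.5)*7-.5).round(0).tolist())
E
```

```text
t 16.68 tcp [578.3 177.3 189.2] F [-0.3  0.1 -3.6] w 15.7
zaxis yaw 1.9493 down [ 0.0344  0.013  -0.9993] y [-0.929 -0.369 -0.037]
[ 0.001 -0.001 -0.    -0.    -0.     0.   ] [ 0.07  0.05 -0.01]
[[286.0, 77.0], [690.0, 243.0], [569.0, 402.0], [152.0, 220.0], [287.0, 110.0], [560.0, 223.0], [378.0, 127.0]]
```

View pics/b9c.png

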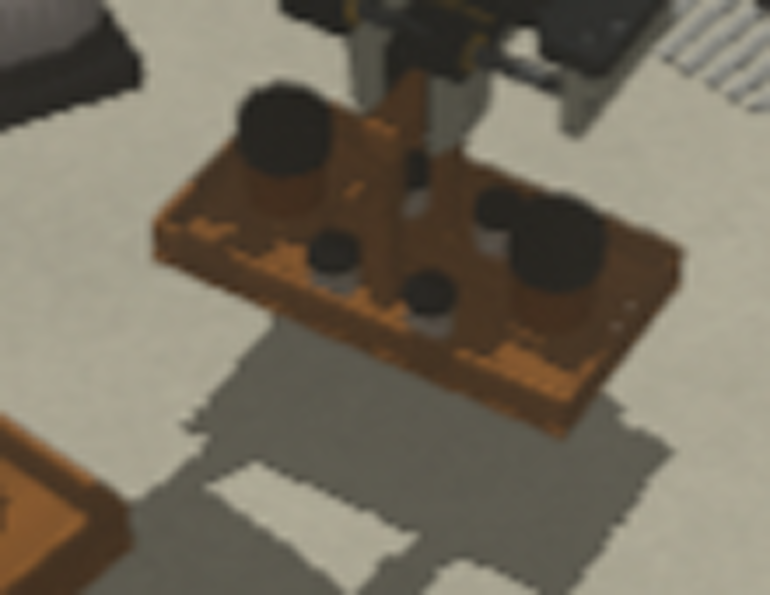

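View pics/t9.png

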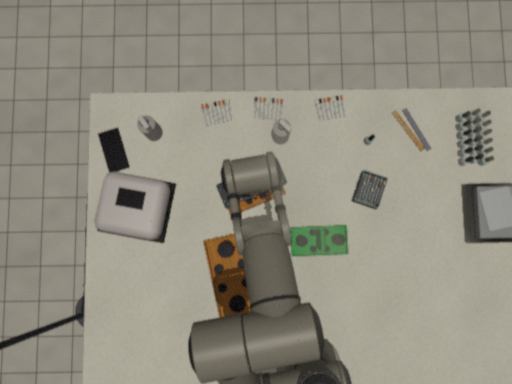

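All checks match: the predicted and seen rim corners agree within about 1 px, so the caddy is level at about 112 mm, and the bottles have not moved. Handing in.

```bash
python3 -c "
from plant import close_job
print(close_job())"
```

```text
the job is handed in; nothing more can be done
None
```

I pressed both lids of the smaller wooden caddy home on the table, then lifted it by its handle. It was still held about 112 mm up when I handed the job in; `close_job()` gives no verdict.

- **Lids:** each one stopped hard with the fingertips at 58.0 mm, the stated home height, at readings of up to 39 N. I did not measure them again after the lift. In the last side picture both lid tops are roughly where they should be when home.
- **Lift and hold:** the fingers stopped at 16 mm, the thickness of the bar. The load read 3.6 to 5.4 N, against about 4.9 N expected for 0.5 kg. The height stayed within about 0.1 mm for the last 3.3 s.
- **Level:** the caddy's rim corners in the side picture match a level caddy at 112 mm to about 1 px. The tool itself leans about 0.037 rad; it leaned about as much before the grasp.
- **Bottles:** neither bottle shows any movement in the last top picture.
- **Disagreement:** the wrist camera placed the caddy's features up to about 5 mm from the fixed-camera fit. I used values between the two, and the grasp came out centred.

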